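Stand the wash basket up to drain, then hang it on the drying hooks

TASK

The small wash basket has fallen on its side. Stand it upright on the dark rubber drain mat and let go of it there for about a second so that it drains; then take it again and hang it by its handle bar on both prongs of the drying stand, hanging level and at rest. Do not knock over or push aside the bottle, the vial and the stone that stand round the work.

Things in the scene. Friction and masses are not known exactly. Their poses are not given: they have to be found in the camera images.
- basket_grip (a point): Centre of the wooden grip (16 mm thick, 32 mm long) on the middle of the basket's handle bar, 130 mm above the underside. The bar is round, 8 mm thick, along own y, bare from 16 to 49 mm either side of the middle. Axes are the basket's: z from underside to handle. At the start it lies on a long side: own x up, y level, handle pointing roughly to the right (-y), bar 32 mm above the bench.
- basket: Perforated steel tray, 64 (own x) x 120 (y) x 55 mm (z), open on top, 0.17 to 0.35 kg, with a rigid handle: at each end a flat aluminium strap, 14 (x) x 8 mm (y), centred at x = 0, y = +53 or -53 mm, free from the rim up to z = 136 mm, joined by the bar at z = 130 mm. Origin at the centre of the underside, same axes as the grip.
- mat_top (a point): Centre of the upper face of the fixed dark rubber drain mat with grey ribs, 150 mm (own x) by 170 mm (own y), 6 mm thick, lying on the bench.
- mat: The same mat; origin at the centre of its underside. Near it stand a fixed bench vice (100 mm tall, reaching to about x = 0.46 m, y from -0.21 to -0.09) and, behind, a green drawer cabinet (240 mm tall, y from -0.17 to 0.13, front at x = 0.75 m, its middle drawer open to x = 0.69 m, 80 to 160 mm above the bench).
- hook_seat (a point): Where the middle of the bar's centre line lies when the basket hangs on the stand, 238 mm above the bench; axes as the stand. Come from the stand's front (own -x), bar above the prong tips (tops 256 mm up) and tray below the prongs, then lower into the trough; own y of basket and stand parallel, either way round; the wooden grip goes between the prongs, 56 mm apart inside. All above is free.
- stand: Fixed drying stand: grey base 150 x 140 x 12 mm, round post at own x = +55 mm (top 249 mm up) and two steel prongs 8 mm thick at y = +32 and -32 mm, running from the post's crossbar to own -x, falling 14 mm to a flat trough 16 mm long at x = -25 mm, then rising to tips at x = -47 mm. Origin at the centre of the base's underside; x runs from tips to post.
- brown_bottle: Bystander: brown glass bottle with black cap, 54 mm across, 105 mm tall, standing; origin at the centre of its underside.
- vial: Bystander: clear vial with blue cap, 32 mm across, 64 mm tall, standing; origin at the centre of its underside.
- stone: Bystander: lump of rock 44 x 60 x 46 mm; origin at the centre of its underside.

How it is judged (in metres and radians):
On the way:
1. the basket stands upright on the drain mat, let go and at rest (angle between basket_grip's own z axis and vertical below 0.1 rad and z of basket in the frame of mat_top between -0.004 and 0.004 m and x of basket in the frame of mat_top between -0.075 and 0.075 m and y of basket in the frame of mat_top between -0.085 and 0.085 m and contact force between basket and the fingers below 0.1 N and linear speed of basket below 0.03 m/s), for 0.5 s.
At the end, for the whole second after the job is handed in: The basket hangs let go on both prongs, behind their tips: bar's middle within 15 mm sideways of the seat point, at most 15 mm before or 45 mm behind it, 6 mm below to 14 mm above it; upright within 0.17 rad, bar parallel to the stand's y within 0.2 rad, slower than 50 mm/s (x of basket_grip in the frame of hook_seat between -0.015 and 0.045 m and y of basket_grip in the frame of hook_seat between -0.015 and 0.015 m and z of basket_grip in the frame of hook_seat between -0.006 and 0.014 m and angle between basket_grip's own z axis and vertical below 0.17 rad and angle between the y axis of basket_grip and the y axis of hook_seat, either way round below 0.2 rad and contact force between basket and stand above 0.5 N and contact force between basket and the fingers below 0.1 N and linear speed of basket below 0.05 m/s); the robot touches nothing.
It fails at once if the brown bottle is knocked over or moved by more than 40 mm (distance of brown_bottle from where it was at the start of the episode above 0.04 m or angle between brown_bottle's own z axis and vertical above 0.5 rad).
It fails at once if the vial is knocked over or moved by more than 40 mm (distance of vial from where it was at the start of the episode above 0.04 m or angle between vial's own z axis and vertical above 0.5 rad).
It fails at once if the stone is moved by more than 40 mm (distance of stone from where it was at the start of the episode above 0.04 m).
It also fails if it takes over 54 s, if anything falls off the work surface, if the arm or the gripper's body presses on something with over 40 N, if the wrist force passes 120 N, or if a joint passes its speed limit or range.

ROBOT

A 6-joint arm with a two-finger parallel gripper is mounted at the origin on a cart in front of the work surface, level with it; the furniture and walls round the work are solid. World frame = base frame: x ahead of the robot, y to its left, z up, the work surface at z = 0. Lengths are in mm, angles in rad, forces in N, time in s.
With the tool pointing down it reaches from about 350 to 875 mm from the base axis. Payload 15.5 kg.
Tool frame: the origin (TCP) lies on the centre line of the jaws, within the pads' length; the fingertips stand 25 mm ahead of it and the grasp point (between the pads) lies 6 mm ahead of it (finger_overhang is the distance from the TCP to the fingertips, in mm); z points along the fingers, y is the direction in which the jaws open and shut (so a half turn about z gives the same grasp; the last joint's range is limited). The gripper opens to 85 mm and grips with 20 to 120 N. Pads are 22 mm wide; open, the fingers measure 114 mm over their backs; the gripper's body (76 mm by 85 mm) begins 54 mm behind the grasp point. The pads swing forward as they close: fully open they stand 13 mm farther back than shut.
Start: joints at [-1.385, 0.494, 1.345, -0, 1.302, -0.096], TCP at [173.804, -600.349, 256.277] pointing down, gripper open.
Joint ranges: [-2.91, 2.91], [-0.82, 2.16], [0.22, 2.67], [-1.22, 4.37], [0.12, 2.79], [-3.08, 3.08]. Speed limits (rad/s): [1.89, 1.89, 2.57, 3.01, 3.01, 3.01].

INTERFACE

Orientations are given as a unit quaternion [x, y, z, w].
In Python, from bench import * gives the robot as it stands. The module is installed in compiled form; this text tells all that it offers.
- The arm moves only by the tool carry_out, never from a script. Its argument "motion" is a list of rows, each an object of numbers: "jaw": the gripper command: -1 is shut, 1 is fully open, values between are in proportion; "x", "y", "z": the shift along the tool's x, y, z in m; "rx", "ry", "rz": the turn, a rotation vector about the tool's x, y, z in degrees. A call has 1 to 8 rows; each row shifts and turns the commanded pose from where the row before left it, along the tool's axes as they then stand; what a row does not reach is not made up. A row lasts 1/8 s, in which the tool goes at most 62.5 mm and 10.7 degrees, less where a joint would pass 70% of its speed; a pose out of reach is approached as far as the arm can. A call is refused whole if a number of a shift passes 0.0625 or a number of a turn 10.7, either way. A call with a gripper value outside its range is refused whole. The fingers move at their own pace and stop on an object; "force" is the grip in N (left out, the last holds). Time passes only in rows, so rows that do not move let the fingers close. It gives the time, the measured TCP pose, the force and the opening at its end, in the units of the state.
- state(): the state, without advancing time (a new reading comes with each control period).
- snapshot(name): name is "side" or "top"; returns (picture, depth): 400x640x3 uint8, red, green, blue; 400x640 float32, mm along the optical axis (not along the pixel's ray), 0 where there is no reading.
- calibration(name): a dict with "intrinsics" (3x3 intrinsics, pixels), "view" (4x4, takes a point from world to camera coordinates). Camera axes: x right, y up, looking along -z (the intrinsics and any distortion apply to the point x, -y, -z); pixel columns grow to the right and rows downward; lengths in mm; the calibration is good to about 2 mm. A picture is of the moment at which its call begins. calibration takes no time and is no camera call.
- finish_job(): hands the job in, once; it reports no verdict.
The state is a dict: "time_s": time; "joint_positions": joint angles; "qvel": joint speeds; "tau": joint torques, N m; "ee_pos": TCP position; "eef_rot": TCP orientation; "force": force on the tool from outside, world axes, zero at the start; "wrist_torque": the same for the moment, N m; "grip_width": finger opening in mm.
Only numpy, scipy, OpenCV 4.12 (cv2) and the standard library are available. Lean on these libraries where they do the work, as an engineer would, in place of code of your own. Each camera call takes 0.05 s, during which the arm holds its last target. There are 200 camera calls.

## Working session

There is one attempt and no reset: what is moved stays moved. The work goes in short steps, Python scripts to look and compute and a tool call to move; the robot and the scene stay as the last step left them, time stands still between calls to the robot, and variables do not carry over. Pictures are saved under pics/ and viewed, about 8 in all and at most 12, crops included, and the job is handed in when it is done.

Besides the shell and the picture viewer there is one more tool, called after "Emit:" by a JSON object that holds its "name" and its "arguments", one argument or row to a line. carry_out: Moves the arm, as the interface text tells. Its arguments: {"type":"object","properties":{"motion":{"type":"array"},"force":{"type":"number"}},"required":["motion"]}

```bash
mkdir -p pics
cat > h.py <<'E'
from bench import *
import numpy as np, cv2
from scipy.spatial.transform import Rotation as R
def cloud(name):
    im,d=snapshot(name); c=calibration(name); K=np.array(c["intrinsics"]); V=np.array(c["view"])
    v,u=np.mgrid[:400,:640]; 
    X=(u-K[0,2])/K[0,0]*d; Y=(v-K[1,2])/K[1,1]*d
    P=np.stack([X,-Y,-d,np.ones_like(d)],-1)@np.linalg.inv(V).T
    return im,d,P[...,:3]
def save(n,im,s=1):
    cv2.imwrite('pics/'+n,cv2.resize(im[...,::-1],None,fx=s,fy=s))
E
python3 - <<'E'
from h import *
s=state(); print(s)
for n in("side","top"):
    im,d,P=cloud(n); save(n+'0.png',im,1.25); np.savez(n+'0.npz',im=im,d=d,P=P)
    c=calibration(n); print(c, (d>0).mean())
E
```

```text
{'time_s': 0.0, 'joint_positions': array([-1.38450434e+00,  4.94200705e-01,  1.34614727e+00,  1.60953510e-05,
        1.30250277e+00, -9.54899166e-02]), 'qvel': array([ 0.00055292, -0.00049322, -0.00019912, -0.00045692,  0.00069125,
       -0.00117724]), 'tau': array([-6.77313961e-03, -8.82170820e+01, -3.83873892e+01, -5.71099117e-04,
        1.03832100e-02, -2.96526332e-05]), 'ee_pos': array([ 173.74314556, -600.01291852,  255.68387288]), 'eef_rot': array([ 9.90091381e-01,  1.40423150e-01, -2.07992777e-05, -6.28753806e-04]), 'force': array([ 0.01735083, -0.50081768,  0.0710607 ]), 'wrist_torque': array([ 0.00949058,  0.01108429, -0.0224683 ]), 'grip_width': 85.278114636458}
{'intrinsics': array([[467.59932069,   0.        , 328.19361168],
       [  0.        , 467.59932069, 200.96851641],
       [  0.        ,   0.        ,   1.        ]]), 'view': array([[ 9.27542313e-01, -3.73716403e-01,  1.14347377e-03,
        -5.76022291e+02],
       [ 1.74887800e-01,  4.36761271e-01,  8.82413650e-01,
        -1.71379924e+02],
       [-3.30271880e-01, -8.18276018e-01,  4.70472999e-01,
        -1.35272912e+03],
       [ 0.00000000e+00,  0.00000000e+00,  0.00000000e+00,
         1.00000000e+00]])} 0.99603515625
{'intrinsics': array([[441.57480324,   0.        , 325.74293019],
       [  0.        , 441.57480324, 203.76605696],
       [  0.        ,   0.        ,   1.        ]]), 'view': array([[-2.48302774e-02, -9.99503885e-01,  1.93763209e-02,
        -1.25144070e+02],
       [ 9.85738023e-01, -2.12520126e-02,  1.66939816e-01,
        -5.52498145e+02],
       [-1.66445209e-01,  2.32451382e-02,  9.85776677e-01,
        -1.08555249e+03],
       [ 0.00000000e+00,  0.00000000e+00,  0.00000000e+00,
         1.00000000e+00]])} 0.99594921875
```

View pics/side0.png

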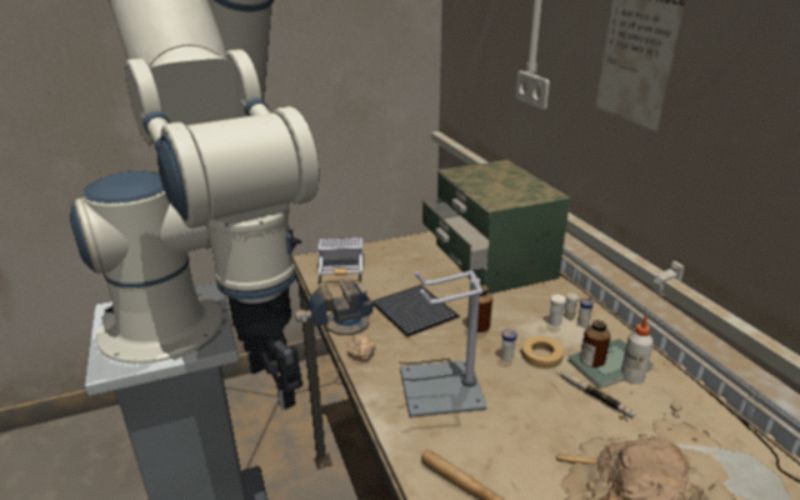

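View pics/top0.png

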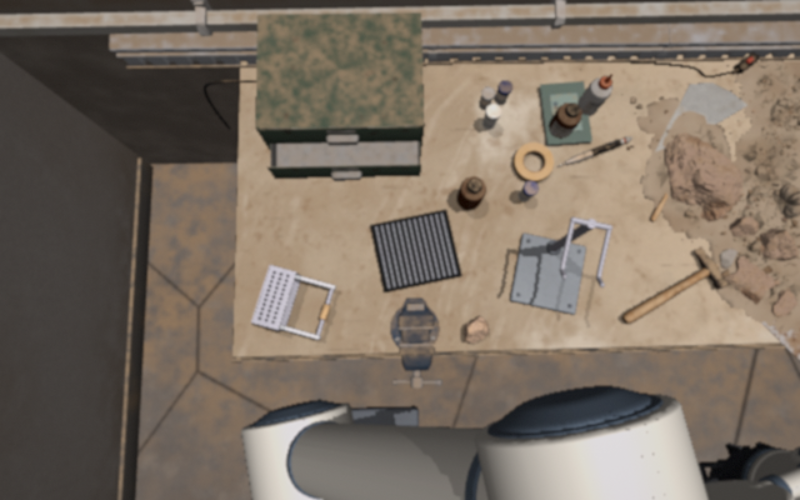

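The basket lies at the left (grip at about (260,250) px in the top view, native pixels). The mat is at (333,200), and the stand's prongs run from (456,178)/(487,180) to tips at (450,218)/(481,226). The bottle is at (377,153), the vial at (424,150) and the stone at (380,263). Next I measure.

```bash
cat > m.py <<'E'
from h import *
import sys
z=np.load('top0.npz'); im,P=z['im'],z['P']; Z=P[...,2]
zs=np.load('side0.npz'); ims,Ps=zs['im'],zs['P']
def rect(pts,n):
    (c,wh,a)=cv2.minAreaRect(pts[:,:2].astype(np.float32)); print(n,np.round(c,1),np.round(wh,1),round(a,1),'z med/p95',np.round([np.median(pts[:,2]),np.percentile(pts[:,2],95)],1),len(pts))
def reg(P,x0,x1,y0,y1,z0,z1):
    m=(P[...,0]>x0)&(P[...,0]<x1)&(P[...,1]>y0)&(P[...,1]<y1)&(P[...,2]>z0)&(P[...,2]<z1); return m
for n,(u,v) in dict(grip=(260,250),mat=(333,200),tipL=(450,218),tipR=(481,226),b=(377,153),vial=(424,150),stone=(380,263),bask=(220,238),bench=(300,280)).items(): print(n,np.round(P[v,u],1),im[v,u])
hsv=cv2.cvtColor(im,cv2.COLOR_RGB2HSV)
# mat: dark pixels near bench height
dark=(im.max(2)<75)&reg(P,430,680,-120,110,-3,14)
k=cv2.morphologyEx(dark.astype(np.uint8),cv2.MORPH_CLOSE,np.ones((5,5))); k=cv2.morphologyEx(k,cv2.MORPH_OPEN,np.ones((5,5)))
rect(P[k>0],'mat')
# wooden grip
for nm,I,Q in(('top',im,P),('side',ims,Ps)):
    h=cv2.cvtColor(I,cv2.COLOR_RGB2HSV)
    m=(h[...,0]<22)&(h[...,1]>110)&(h[...,2]>100)&reg(Q,380,520,80,260,12,70)
    if m.sum()>3: rect(Q[m],'grip '+nm)
    b=reg(Q,360,600,80,360,8,90); rect(Q[b],'basket '+nm)
    t=reg(Q,360,600,80,360,45,75); rect(Q[t],'tray top '+nm)
    hb=reg(Q,360,600,80,360,18,45); rect(Q[hb],'handle '+nm)
    p=reg(Q,380,640,-460,-200,205,275); rect(Q[p],'prongs '+nm)
    cv2.imwrite(f'pics/mask_{nm}.png',(p*255).astype(np.uint8))
    vs,us=np.where(p); print(us.min(),us.max(),vs.min(),vs.max())
    bs=reg(Q,380,640,-460,-180,6,18); rect(Q[bs],'base '+nm)
E
python3 m.py
```

```text
grip [435.5  31.1  41.6] [218 179 131]
mat [ 566.3 -158.5    5.7] [100  99 103]
tipL [ 479.3 -393.5  250.3] [104 102 107]
tipR [ 460.4 -455.8  255. ] [141 138 144]
b [ 667.2 -268.4   97.7] [40 32 26]
vial [ 682.8 -396.    63.4] [155 137 135]
stone [ 395.5 -270.8   46.8] [203 169 141]
bask [466.3 127.7  62.2] [177 171 182]
bench [358.2 -67.3   1.7] [164 140 116]
mat [496.  -91.1] [ 53.7 269.7] 89.2 z med/p95 [6.2 9.9] 850
basket top [459.5 127.6] [145.6  91.2] 0.2 z med/p95 [63.6 67.2] 1189
tray top top [468.7 131.1] [ 57.7 120.1] 73.4 z med/p95 [63.8 67.3] 1103
handle top [457.4  94.7] [ 52.1 117.5] 77.5 z med/p95 [38.2 43.1] 82
prongs top [ 517.2 -436. ] [ 70.2 113.8] 76.6 z med/p95 [242.7 253. ] 380
448 482 174 229
base top [ 510.2 -320.1] [259.  279.6] 0.1 z med/p95 [11.1 15.5] 2660
basket side [465.8 114.4] [ 99.2 121.5] 73.3 z med/p95 [61.8 66.6] 563
tray top side [469.  127.1] [ 66.6 119.8] 73.9 z med/p95 [64.6 67. ] 306
handle side [466.4 122.7] [ 97.5 122.7] 82.8 z med/p95 [29.8 41.1] 185
prongs side [ 515.5 -432.1] [ 63.8 117.4] 84.7 z med/p95 [239.3 251.8] 288
332 383 216 242
base side [ 510.3 -320.1] [259.8 279.6] 0.2 z med/p95 [12.  15.4] 1883
```

```bash
cat > m2.py <<'E'
from m import *
print('----')
h=cv2.cvtColor(im,cv2.COLOR_RGB2HSV)
dark=(im.max(2)<120)&reg(P,440,690,-280,-40,1,12)
k=cv2.morphologyEx(dark.astype(np.uint8),cv2.MORPH_OPEN,np.ones((3,3))); k=cv2.morphologyEx(k,cv2.MORPH_CLOSE,np.ones((7,7)))
n,l,st,_=cv2.connectedComponentsWithStats(k); b=1+np.argmax(st[1:,4]); rect(P[l==b],'mat')
for nm,I,Q in(('top',im,P),('side',ims,Ps)):
    h=cv2.cvtColor(I,cv2.COLOR_RGB2HSV)
    r=reg(Q,380,520,0,110,16,60); rect(Q[r],'handle '+nm)
    m=r&(h[...,1]>80)&(h[...,0]<25); 
    if m.sum()>3: rect(Q[m],'grip '+nm); print(Q[m].mean(0))
    t=reg(Q,360,600,60,360,55,75); rect(Q[t],'traytop '+nm)
    p=reg(Q,380,640,-480,-330,225,275); q=Q[p]
    # split the prongs by the direction
    lo=q[:,1]<q[:,1].mean()
    rect(q,'prongs')
    ax=np.array([np.cos(np.radians(-13.5)),np.sin(np.radians(-13.5))])
    for ang in (0,):
        for s in(lo,~lo):
            qq=q[s]; o=np.argsort(qq[:,0]); print(np.round(qq[o][::max(1,len(o)//22)],0).tolist())
    bs=reg(Q,380,640,-480,-270,6,20)&(I.max(2)<150); kk=cv2.morphologyEx(bs.astype(np.uint8),cv2.MORPH_OPEN,np.ones((5,5))); rect(Q[kk>0],'base '+nm)
for n,r in dict(bottle=(640,710,-310,-230,60,130),vial=(650,720,-430,-360,40,80),stone=(360,430,-310,-230,25,60),vice=(300,480,-220,-80,30,120)).items(): rect(P[reg(P,*r)],n)
E
python3 m2.py | sed '1,/----/d'
```

```text
mat [ 508.6 -167.1] [268.5 170.3] 11.1 z med/p95 [ 6.2 10. ] 3486
handle top [451.8  72.6] [ 97.4 115.6] 73.1 z med/p95 [37.6 42.3] 372
grip top [438.6  33.2] [15.  29.5] 70.4 z med/p95 [38.2 41.7] 72
[437.91336189  33.01747558  37.78488868]
traytop top [468.7 131.1] [ 57.7 120.1] 73.4 z med/p95 [63.8 67.3] 1101
prongs [ 516.8 -437.5] [ 73.2 113.8] 76.6 z med/p95 [242.3 251.8] 537
[[454.0, -455.0, 255.0], [463.0, -454.0, 250.0], [471.0, -459.0, 236.0], [478.0, -459.0, 232.0], [486.0, -463.0, 235.0], [493.0, -461.0, 236.0], [499.0, -464.0, 235.0], [506.0, -471.0, 235.0], [512.0, -468.0, 234.0], [520.0, -470.0, 243.0], [527.0, -471.0, 240.0], [533.0, -476.0, 240.0], [539.0, -472.0, 242.0], [547.0, -477.0, 247.0], [554.0, -474.0, 246.0], [556.0, -449.0, 237.0], [558.0, -459.0, 250.0], [558.0, -445.0, 248.0], [560.0, -449.0, 250.0], [562.0, -466.0, 251.0], [563.0, -461.0, 247.0], [564.0, -462.0, 249.0], [567.0, -450.0, 249.0], [571.0, -447.0, 251.0]]
[[470.0, -393.0, 256.0], [475.0, -395.0, 252.0], [482.0, -398.0, 244.0], [488.0, -402.0, 232.0], [495.0, -398.0, 233.0], [499.0, -397.0, 23
[... 1616 characters left out ...]
], [508.0, -409.0, 236.0], [513.0, -408.0, 237.0], [517.0, -410.0, 232.0], [523.0, -414.0, 238.0], [528.0, -408.0, 239.0], [533.0, -415.0, 236.0], [538.0, -414.0, 243.0], [543.0, -415.0, 242.0], [547.0, -416.0, 242.0], [553.0, -421.0, 240.0], [557.0, -417.0, 245.0], [564.0, -439.0, 248.0], [565.0, -431.0, 246.0], [567.0, -421.0, 248.0], [571.0, -439.0, 249.0]]
base side [ 506.2 -431.3] [129.2 136.7] 76.1 z med/p95 [12.7 15.3] 1534
bottle [ 677.7 -273.4] [52.4 50.6] 84.8 z med/p95 [ 87.  106.8] 371
vial [ 682.9 -396.1] [29.7 29.9] 42.0 z med/p95 [63.6 68.2] 137
stone [ 394.5 -273.4] [38.  56.4] 34.5 z med/p95 [38.3 46. ] 256
vice [ 380.9 -150.3] [ 89.7 161. ] 89.8 z med/p95 [ 92.3 101.7] 1437
```

```bash
cat >> h.py <<'E'
def tool(az,tilt):
    """tool y has azimuth az when vertical; tilt>0 leans z towards azimuth az (deg)"""
    c,s=np.cos(np.radians(az)),np.sin(np.radians(az))
    y=np.array([c,s,0]); z=np.array([0,0,-1.]); 
    return R.from_matrix(np.stack([np.cross(y,z),y,z],1))*R.from_euler('x',-tilt,degrees=True)
def pose(): 
    s=state(); return s['ee_pos'],R.from_quat(s['eef_rot'])
def plan(p0,r0,p1,r1,n):
    """n equal rows: straight line with even turn"""
    rv=(r0.inv()*r1).as_rotvec()/n; q=R.from_rotvec(rv); out=[]
    for i in range(n):
        d=(r0*q**i).inv().apply((p1-p0)/n)/1000
        out.append(' '.join(f'{v:.4f}' for v in d))
    print('turn/row',np.round(np.degrees(rv),2),'total mm',round(np.linalg.norm(p1-p0)))
    if r0.inv()*r1 and np.degrees(np.linalg.norm(rv))*n<1: print('shift per row',out[0])
    else: print('\n'.join(out))
B=np.array([438,30.5,32.]); D=-107.4
def at(b,r,ahead=13): return b-ahead*r.apply([0,0,1])
E
python3 - <<'E'
from h import *
p,r=pose(); t=tool(D,-25); print(t.apply([0,0,1]),t.apply([0,1,0]))
a=at(B,t,120); print(a); plan(p,r,a,t,12)
plan(a,t,at(B,t),t,3)
E
```

```text
[ 0.1263801   0.40327939 -0.90630779] [-0.271023   -0.86483544 -0.42261826]
[422.83438802 -17.89352667 140.75693444]
turn/row [2.02 0.61 2.75] total mm 644
0.0334 -0.0408 0.0096
0.0313 -0.0420 0.0114
0.0292 -0.0430 0.0133
0.0269 -0.0439 0.0151
0.0246 -0.0445 0.0169
0.0223 -0.0450 0.0187
0.0199 -0.0454 0.0206
0.0175 -0.0455 0.0224
0.0151 -0.0455 0.0241
0.0126 -0.0452 0.0259
0.0102 -0.0448 0.0276
0.0077 -0.0443 0.0293
turn/row [0. 0. 0.] total mm 107
shift per row -0.0000 0.0000 0.0357
```

Emit:
{"name": "carry_out", "arguments": {
  "motion": [
    {"x":0.0334,"y":-0.0408,"z":0.002,"rx":2.02,"ry":0.61,"rz":2.75,"jaw":0},
    {"x":0.0313,"y":-0.042,"z":0.004,"rx":2.02,"ry":0.61,"rz":2.75,"jaw":0},
    {"x":0.0292,"y":-0.043,"z":0.007,"rx":2.02,"ry":0.61,"rz":2.75,"jaw":0},
    {"x":0.0269,"y":-0.0439,"z":0.0151,"rx":2.02,"ry":0.61,"rz":2.75,"jaw":0},
    {"x":0.0246,"y":-0.0445,"z":0.0169,"rx":2.02,"ry":0.61,"rz":2.75,"jaw":0},
    {"x":0.0223,"y":-0.045,"z":0.0187,"rx":2.02,"ry":0.61,"rz":2.75,"jaw":0},
    {"x":0.0199,"y":-0.0454,"z":0.0206,"rx":2.02,"ry":0.61,"rz":2.75,"jaw":0},
    {"x":0.0175,"y":-0.0455,"z":0.0224,"rx":2.02,"ry":0.61,"rz":2.75,"jaw":0}
  ]
}}

```text
time_s: 1.1
ee_pos: [340.2, -211.5, 200.3]
eef_rot: [0.988, -0.053, 0.022, -0.145]
force: [0.0, 0.1, -0.4]
grip_width: 42.8
```

Run:
```python
from h import *
p,r=pose(); t=tool(D,-25); print(np.round(state()['joint_positions'],3))
plan(p,r,at(B,t,100),t,5)
```

```text
[-0.885  0.335  1.871  0.251  1.136  0.663]
turn/row [1.61 0.48 2.18] total mm 232
0.0120 -0.0356 0.0273
0.0104 -0.0353 0.0284
0.0088 -0.0348 0.0295
0.0073 -0.0343 0.0305
0.0057 -0.0336 0.0315
```

Emit:
{"name": "carry_out", "arguments": {
  "motion": [
    {"x":0.012,"y":-0.0356,"z":0.0273,"rx":1.61,"ry":0.48,"rz":2.18,"jaw":0},
    {"x":0.0104,"y":-0.0353,"z":0.0284,"rx":1.61,"ry":0.48,"rz":2.18,"jaw":0},
    {"x":0.0088,"y":-0.0348,"z":0.0295,"rx":1.61,"ry":0.48,"rz":2.18,"jaw":0},
    {"x":0.0073,"y":-0.0343,"z":0.0305,"rx":1.61,"ry":0.48,"rz":2.18,"jaw":0},
    {"x":0.0057,"y":-0.0336,"z":0.0315,"rx":1.61,"ry":0.48,"rz":2.18,"jaw":0},
    {"x":0,"y":0,"z":0,"jaw":0}
  ]
}}

```text
$.motion[5]: bad value
```

Run:
```python
from h import *
p,r=pose(); t=tool(D,-25); print(p,np.round(state()['joint_positions'],3)); 
print(np.degrees((r.inv()*t).as_rotvec()), r.inv().apply(at(B,t)-p))
im,d,P=cloud("top"); a=im[180:310,180:340]; im2,_,_=cloud("side"); b=im2[170:270,220:380]
save('near.png',np.vstack([cv2.resize(a,(640,520)),cv2.resize(b,(640,400))])[:920],0.65)
```

```text
[ 340.24971048 -211.51998943  200.26069804] [-0.885  0.335  1.871  0.251  1.136  0.663]
[ 8.05511213  2.41476984 10.89852091] [  64.78088807 -189.8439509   222.59477252]
```

View pics/near.png

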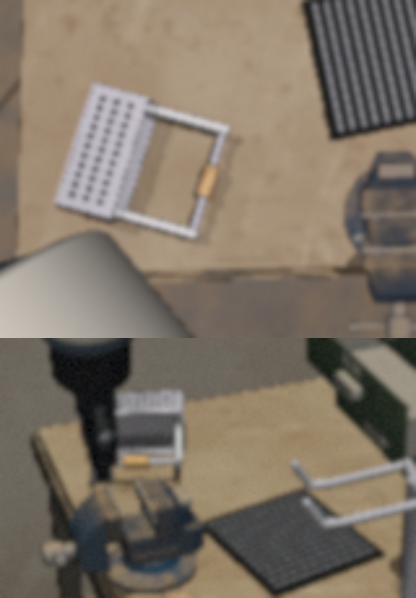

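The picture shows the basket undisturbed (the grip sits at about (207,182) in the crop). The move was refused because of its last row, so I resend it without that row.

Emit:
{"name": "carry_out", "arguments": {
  "motion": [
    {"x":0.012,"y":-0.0356,"z":0.0273,"rx":1.61,"ry":0.48,"rz":2.18,"jaw":0},
    {"x":0.0104,"y":-0.0353,"z":0.0284,"rx":1.61,"ry":0.48,"rz":2.18,"jaw":0},
    {"x":0.0088,"y":-0.0348,"z":0.0295,"rx":1.61,"ry":0.48,"rz":2.18,"jaw":0},
    {"x":0.0073,"y":-0.0343,"z":0.0305,"rx":1.61,"ry":0.48,"rz":2.18,"jaw":0},
    {"x":0.0057,"y":-0.0336,"z":0.0315,"rx":1.61,"ry":0.48,"rz":2.18,"jaw":0},
    {"jaw":0}
  ]
}}

```text
$.motion[5]: bad value
```

Run:
```python
from h import *
p,r=pose(); t=tool(D,-25); print(state()['time_s'],p,np.round(state()['joint_positions'],3)); 
print(np.degrees((r.inv()*t).as_rotvec()), r.inv().apply(at(B,t)-p))
im,d,P=cloud("top"); a=im[180:310,180:340]; im2,_,_=cloud("side"); b=im2[170:270,220:380]
save('near2.png',np.vstack([cv2.resize(a,(640,520)),cv2.resize(b,(640,400))])[:920],0.65)
```

```text
1.2 [ 339.7192709  -208.84912766  199.74968459] [-0.882  0.335  1.874  0.252  1.137  0.663]
[ 7.88497814  2.60865148 10.99982403] [  66.65537083 -186.64941624  221.78748505]
```

View pics/near2.png

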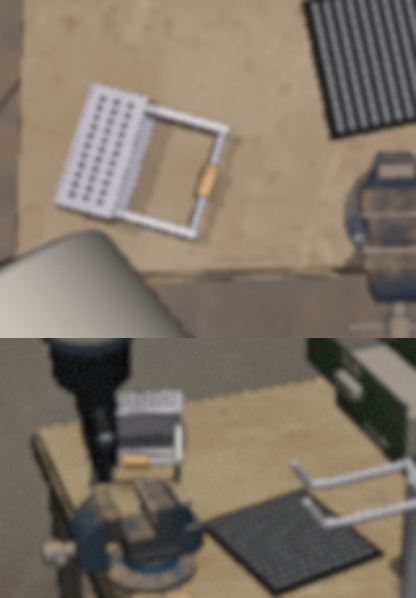

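Emit:
{"name": "carry_out", "arguments": {
  "motion": [
    {"x":0.012,"y":-0.0356,"z":0.0273,"rx":1.61,"ry":0.48,"rz":2.18,"jaw":0},
    {"x":0.0104,"y":-0.0353,"z":0.0284,"rx":1.61,"ry":0.48,"rz":2.18,"jaw":0},
    {"x":0.0088,"y":-0.0348,"z":0.0295,"rx":1.61,"ry":0.48,"rz":2.18,"jaw":0},
    {"x":0.0073,"y":-0.0343,"z":0.0305,"rx":1.61,"ry":0.48,"rz":2.18,"jaw":0},
    {"x":0.0057,"y":-0.0336,"z":0.0315,"rx":1.61,"ry":0.48,"rz":2.18,"jaw":0},
    {"x":0,"y":0,"z":0,"rx":0,"ry":0,"rz":0,"jaw":0}
  ]
}}

```text
time_s: 2.05
ee_pos: [424.7, -10.4, 121.9]
eef_rot: [0.965, -0.146, 0.032, -0.214]
force: [0.2, -0.1, -0.2]
grip_width: 42.8
```

Run:
```python
from h import *
p,r=pose(); t=tool(D,-25); print(state()['time_s'],p,np.round(state()['joint_positions'],3)); 
print(np.degrees((r.inv()*t).as_rotvec()), r.inv().apply(at(B,t)-p))
im,d,P=cloud("top"); a=im[180:310,180:340]; im2,_,_=cloud("side"); b=im2[170:270,220:380]
save('near3.png',np.vstack([cv2.resize(a,(640,520)),cv2.resize(b,(640,400))])[:920],0.65)
```

```text
2.05 [424.65641609 -10.36279346 121.86187327] [-0.484  0.485  2.038  0.613  0.805  0.915]
[0.03927067 0.13649002 0.16583956] [ 0.72257527 -1.03631345 86.60583868]
```

View pics/near3.png

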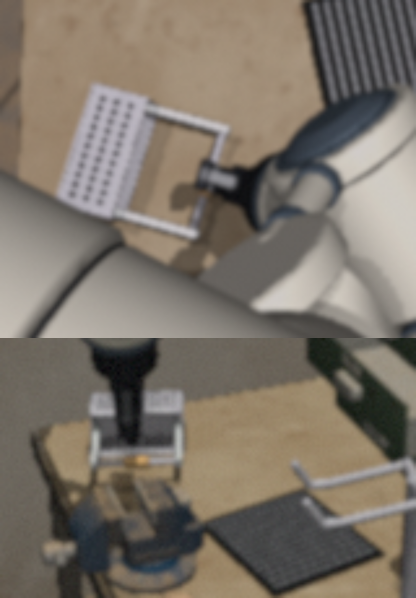

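The side view shows the fingers centred over the grip at about (135,460). I advance and close.

Emit:
{"name": "carry_out", "arguments": {
  "motion": [
    {"x":0.0007,"y":-0.001,"z":0.04,"rx":0,"ry":0,"rz":0,"jaw":0},
    {"x":0,"y":0,"z":0.0306,"rx":0,"ry":0,"rz":0,"jaw":0},
    {"x":0,"y":0,"z":0.016,"rx":0,"ry":0,"rz":0,"jaw":0},
    {"x":0,"y":0,"z":0,"rx":0,"ry":0,"rz":0,"jaw":-1},
    {"x":0,"y":0,"z":0,"rx":0,"ry":0,"rz":0,"jaw":-1},
    {"x":0,"y":0,"z":0,"rx":0,"ry":0,"rz":0,"jaw":-1},
    {"x":0,"y":0,"z":0,"rx":0,"ry":0,"rz":0,"jaw":-1}
  ],
  "force": 115
}}

```text
time_s: 3.02
ee_pos: [436.8, 23.6, 45.1]
eef_rot: [0.965, -0.147, 0.033, -0.213]
force: [-0.6, -2.5, 4.3]
grip_width: 11.9
```

Emit:
{"name": "carry_out", "arguments": {
  "motion": [
    {"x":0,"y":0,"z":0,"rx":0,"ry":0,"rz":0,"jaw":-1},
    {"x":0,"y":0,"z":0,"rx":0,"ry":0,"rz":0,"jaw":-1}
  ]
}}

```text
time_s: 3.28
ee_pos: [436.5, 24.0, 44.7]
eef_rot: [0.965, -0.147, 0.033, -0.213]
force: [-0.3, -4.1, 4.8]
grip_width: 11.8
```

Run:
```python
from h import *
s=state(); p,r=pose(); print(s['time_s'],s['grip_width'],s['force'],p)
t=tool(D,-25); b=at(p,r,-13); print('bar',b)
t0=tool(D,0); b1=b+[0,0,110]
plan(p,r,at(b1,t0),t0,5)
# yaw to -13.3 while moving to above mat approach
t2=tool(-13.3,0); t3=tool(-13.3,65)
M=np.array([572,-155,0]); b2=np.array([530,-100,190.])
print('yaw');plan(at(b1,t0),t0,at(b2,t2),t2,10)
```

```text
3.275 11.841107416342695 [-0.25113179 -4.06156078  4.79665313] [436.54877191  24.03124641  44.68184371]
bar [438.18805519  29.25947105  32.89293292]
turn/row [-4.99 -0.01  0.02] total mm 111
0.0000 -0.0104 -0.0197
0.0000 -0.0086 -0.0205
0.0000 -0.0068 -0.0212
0.0000 -0.0049 -0.0217
0.0000 -0.0030 -0.0221
yaw
turn/row [ 0.    0.   -9.41] total mm 165
0.0126 0.0096 -0.0047
0.0109 0.0115 -0.0047
0.0089 0.0131 -0.0047
0.0066 0.0144 -0.0047
0.0041 0.0153 -0.0047
0.0016 0.0158 -0.0047
-0.0010 0.0158 -0.0047
-0.0036 0.0154 -0.0047
-0.0061 0.0146 -0.0047
-0.0084 0.0135 -0.0047
```

Emit:
{"name": "carry_out", "arguments": {
  "motion": [
    {"x":0,"y":-0.0104,"z":-0.0197,"rx":-4.99,"ry":0,"rz":0,"jaw":-1},
    {"x":0,"y":-0.0086,"z":-0.0205,"rx":-4.99,"ry":0,"rz":0,"jaw":-1},
    {"x":0,"y":-0.0068,"z":-0.0212,"rx":-4.99,"ry":0,"rz":0,"jaw":-1},
    {"x":0,"y":-0.0049,"z":-0.0217,"rx":-4.99,"ry":0,"rz":0,"jaw":-1},
    {"x":0,"y":-0.003,"z":-0.0221,"rx":-4.99,"ry":0,"rz":0,"jaw":-1},
    {"x":0,"y":0,"z":0,"rx":0,"ry":0,"rz":0,"jaw":-1}
  ]
}}

```text
time_s: 4.03
ee_pos: [438.5, 30.5, 156.6]
eef_rot: [0.989, -0.149, 0.001, 0.0]
force: [0.3, -0.5, -2.2]
grip_width: 11.9
```

Run:
```python
from h import *
s=state(); print(s['time_s'],s['grip_width'],s['force'],s['ee_pos'])
im2,_,_=cloud("side"); b=im2[150:250,220:360]; im,d,P=cloud("top"); a=im[180:300,180:340]
save('lift.png',np.vstack([cv2.resize(b,(560,400)),cv2.resize(a,(560,420))]),0.7)
```

```text
4.025 11.94849480869639 [ 0.30667228 -0.47877318 -2.18723272] [438.47528658  30.45206967 156.63752302]
```

View pics/lift.png

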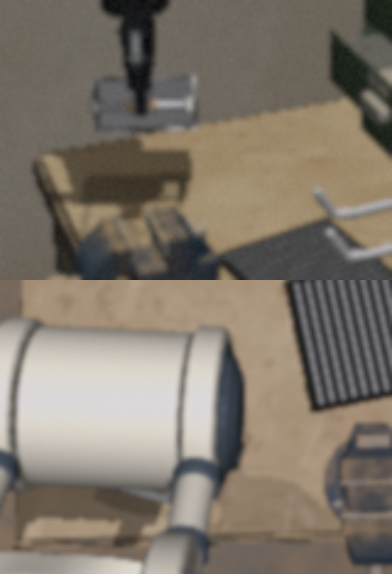

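The basket is lifted at (145,105) in the picture, held about the grip. I work out its tilt from the side depth.

```bash
cat > tilt.py <<'E'
from h import *
# points around the held bar, in axes: f = horizontal direction of (tool y azimuth), l along bar, z; origin at bar
def look(az,rad=170):
    p,r=pose(); b=at(p,r,-13); print('bar',b)
    f=np.array([np.cos(np.radians(az)),np.sin(np.radians(az)),0]); l=np.array([-f[1],f[0],0])
    for n in('side','top'):
        im,d,P=cloud(n); Q=P.reshape(-1,3)-b; c=np.stack([Q@f,Q@l,Q[:,2]],1); I=im.reshape(-1,3)
        k=(abs(c[:,0])<rad)&(abs(c[:,1])<75)&(c[:,2]<30)&(c[:,2]+b[2]>18)&(c[:,2]>-rad)
        k&=~((abs(c[:,0])<45)&(abs(c[:,1])<35)&(c[:,2]>-5))
        c=c[k]; print(n,len(c)); 
        H,_,_=np.histogram2d(c[:,2],c[:,0],bins=[np.arange(-150,40,10),np.arange(-150,160,10)])
        for i in range(len(H)-1,-1,-1): print('%5d '%(-150+10*i)+''.join('%3d'%min(99,v) if v else '  .' for v in H[i]))
E
python3 -c "
from tilt import *; look(D)"
```

```text
bar [437.33312544  29.87533687 142.11619507]
side 674
   20   .  .  .  .  .  .  .  .  .  .  .  .  .  .  .  .  .  .  .  .  .  .  .  .  .  .  .  .  .  .
   10   .  .  .  .  .  .  .  .  .  .  .  .  .  .  .  .  .  .  .  .  .  .  .  .  .  .  .  .  .  .
    0   .  .  .  .  .  .  .  .  .  .  .  .  .  .  8 14  2  .  .  .  .  .  .  .  .  .  .  .  .  .
  -10   .  .  .  .  .  1 15 14  1  .  .  .  .  .  7 26  5  .  .  .  .  .  .  .  .  .  .  .  .  .
  -20   .  .  .  .  .  .  .  6  .  .  .  1  .  .  .  .  5  .  .  .  .  .  .  .  .  .  .  .  .  .
  -30   .  .  8  1  3  1  .  3  4  .  .  .  .  .  .  .  .  .  .  .  .  .  .  .  .  .  .  .  .  .
  -40   .  4 69 10  .  3  1  2  2  .  .  .  .  .  .  .  .  .  .  .  .  .  .  .  .  .  .  .  .  .
  -50   .  . 42 40  1  .  1  .  4  2  .  .  .  .  .  .  .  .  .  .  .  .  .  .  .  .  .  .  .  .
  -60   .  .  9 21  .  .  .  1  6 18  .  .  .  .  .  .  .  .  .  .  .  .  .  .  .  .  .  .  .  .
  -70   .  .  . 26 34  .  .  4  8 24  .  .  .  .  .  .  .  .  .  .  .  .  .  .  .  .  .  .  .  .
  -80   .  .  . 14 79  6  6  2  .  .  .  .  .  .  .  .  .  .  .  .  .  .  . 
[... 1753 characters left out ...]
  .  .  .  .  .  .  2
  -90   .  .  .  .  .  .  .  .  .  .  .  .  .  .  .  .  .  .  .  .  .  .  .  .  .  .  .  .  . 13
 -100   .  .  .  .  .  .  .  .  .  .  .  .  .  .  .  .  .  .  .  .  .  .  .  .  .  .  .  .  .  3
 -110   .  .  .  .  .  .  .  .  .  .  .  .  .  .  .  .  .  .  .  .  .  .  .  .  .  .  .  .  .  .
 -120   .  .  .  .  .  .  .  .  .  .  .  .  .  .  .  .  .  .  .  .  .  .  .  .  .  .  .  .  .  .
 -130   .  .  .  .  .  .  .  .  .  .  .  .  .  .  .  .  .  .  .  .  .  .  .  .  .  .  .  .  .  3
 -140   .  .  .  .  .  .  .  .  .  .  .  .  .  .  .  .  .  .  .  .  .  .  .  .  .  .  .  .  .  .
 -150   .  .  .  .  .  .  .  .  .  .  .  .  .  .  .  .  .  .  .  .  .  .  .  .  .  .  .  .  .  .
```

The bottom plate stands 27° off vertical, so the basket has turned with the tool without slipping. Next I yaw and move above the mat.

Run:
```python
from h import *
p,r=pose(); t2=tool(-13.3,0); t3=tool(-13.3,63)
b2=np.array([545,-110,240.]); b3=np.array([572,-157,220.])
plan(p,r,at(b2,t2),t2,11)
print('pitch')
p,r=at(b2,t2),t2
n=9; 
for i in range(n):
    tn=tool(-13.3,7*(i+1)); bn=b2+(b3-b2)*(i+1)/n; q=at(bn,tn)
    print(np.round(r.inv().apply(q-p)/1000,4)); p,r=q,tn
```

```text
turn/row [-0.01  0.01 -8.55] total mm 202
0.0131 0.0092 -0.0090
0.0116 0.0110 -0.0090
0.0098 0.0126 -0.0090
0.0079 0.0139 -0.0090
0.0057 0.0150 -0.0089
0.0034 0.0156 -0.0089
0.0011 0.0160 -0.0089
-0.0013 0.0160 -0.0089
-0.0037 0.0156 -0.0089
-0.0060 0.0149 -0.0089
-0.0081 0.0138 -0.0089
pitch
[-0.0044  0.0025  0.0023]
[-0.0044  0.0022  0.0028]
[-0.0044  0.0019  0.0033]
[-0.0044  0.0015  0.0036]
[-0.0044  0.001   0.004 ]
[-0.0044  0.0005  0.0043]
[-0.0044 -0.      0.0045]
[-0.0044 -0.0006  0.0047]
[-0.0044 -0.0011  0.0048]
```

Emit:
{"name": "carry_out", "arguments": {
  "motion": [
    {"x":0.0131,"y":0.0092,"z":-0.018,"rx":0,"ry":0,"rz":-8.55,"jaw":-1},
    {"x":0.0116,"y":0.011,"z":-0.018,"rx":0,"ry":0,"rz":-8.55,"jaw":-1},
    {"x":0.0098,"y":0.0126,"z":-0.018,"rx":0,"ry":0,"rz":-8.55,"jaw":-1},
    {"x":0.0079,"y":0.0139,"z":-0.018,"rx":0,"ry":0,"rz":-8.55,"jaw":-1},
    {"x":0.0057,"y":0.015,"z":-0.01,"rx":0,"ry":0,"rz":-8.55,"jaw":-1},
    {"x":0.0034,"y":0.0156,"z":-0.008,"rx":0,"ry":0,"rz":-8.55,"jaw":-1},
    {"x":0.0011,"y":0.016,"z":-0.008,"rx":0,"ry":0,"rz":-8.55,"jaw":-1},
    {"x":-0.0013,"y":0.016,"z":0,"rx":0,"ry":0,"rz":-8.55,"jaw":-1}
  ]
}}

```text
time_s: 5.22
ee_pos: [516.4, -72.7, 253.1]
eef_rot: [0.901, 0.433, 0.0, -0.001]
force: [-0.3, -0.0, -2.3]
grip_width: 12.1
```

Emit:
{"name": "carry_out", "arguments": {
  "motion": [
    {"x":-0.0037,"y":0.0156,"z":0,"rx":0,"ry":0,"rz":-8.55,"jaw":-1},
    {"x":-0.006,"y":0.0149,"z":0,"rx":0,"ry":0,"rz":-8.55,"jaw":-1},
    {"x":-0.0081,"y":0.0138,"z":0,"rx":0,"ry":0,"rz":-8.55,"jaw":-1},
    {"x":-0.0044,"y":0.0025,"z":0.0023,"rx":-7,"ry":0,"rz":0,"jaw":-1},
    {"x":-0.0044,"y":0.0022,"z":0.0028,"rx":-7,"ry":0,"rz":0,"jaw":-1},
    {"x":-0.0044,"y":0.0019,"z":0.0033,"rx":-7,"ry":0,"rz":0,"jaw":-1},
    {"x":-0.0044,"y":0.0015,"z":0.0036,"rx":-7,"ry":0,"rz":0,"jaw":-1}
  ]
}}

```text
time_s: 6.1
ee_pos: [551.0, -130.2, 242.6]
eef_rot: [0.761, 0.602, 0.151, 0.191]
force: [1.3, 0.3, -1.9]
grip_width: 11.5
```

Emit:
{"name": "carry_out", "arguments": {
  "motion": [
    {"x":-0.0044,"y":0.001,"z":0.004,"rx":-7,"ry":0,"rz":0,"jaw":-1},
    {"x":-0.0044,"y":0.0005,"z":0.0043,"rx":-7,"ry":0,"rz":0,"jaw":-1},
    {"x":-0.0044,"y":0,"z":0.0045,"rx":-7,"ry":0,"rz":0,"jaw":-1},
    {"x":-0.0044,"y":-0.0006,"z":0.0047,"rx":-7,"ry":0,"rz":0,"jaw":-1},
    {"x":-0.0044,"y":-0.0011,"z":0.0048,"rx":-7,"ry":0,"rz":0,"jaw":-1},
    {"x":0,"y":0,"z":0,"rx":0,"ry":0,"rz":0,"jaw":-1}
  ]
}}

```text
time_s: 6.85
ee_pos: [563.6, -106.2, 233.7]
eef_rot: [0.719, 0.595, 0.262, 0.247]
force: [-0.8, -0.2, -2.4]
grip_width: 11.5
```

Run:
```python
from tilt import *
print(np.round(state()['joint_positions'],2)); p,r=pose(); print(r.apply([0,0,1]),r.apply([1,0,0]))
look(-13.3)
im,_,_=cloud('side'); save('tilted.png',im[130:290,220:440],2.5)
```

```text
[-0.42  0.31  2.07  1.37  0.24 -1.5 ]
[ 0.67091864 -0.04268782 -0.74030125] [0.15481281 0.98440545 0.08353987]
bar [ 572.35168473 -106.79347353  224.07383157]
side 1888
   20   .  .  .  .  . 18 15 11  4  .  2  .  .  .  .  .  .  .  .  .  .  .  .  .  .  .  .  .  .  .
   10   .  .  .  .  .  5 12 12 16 19  9  .  .  .  .  .  .  .  .  .  .  .  .  .  .  .  .  .  .  .
    0   .  .  .  .  .  .  .  1  7  7  5  .  .  .  1  4  1  .  .  .  .  .  .  .  .  .  .  .  .  .
  -10   .  .  .  .  .  .  .  .  .  .  .  .  .  6 16 13  6  .  .  .  .  .  .  .  .  .  .  .  .  .
  -20   .  .  .  .  .  .  .  .  .  .  .  .  .  2 13 12  2  .  .  .  .  .  .  .  .  .  .  .  .  .
  -30   .  .  .  .  .  .  .  .  .  .  .  .  3  3 12  7  .  .  .  .  .  .  .  .  .  .  .  .  .  .
  -40   .  .  .  .  .  .  .  .  .  .  .  .  6 12 11  1  .  .  .  .  .  .  .  .  .  .  .  .  .  .
  -50   .  .  .  .  .  .  .  .  .  .  .  1  9 13 10  .  .  .  .  .  .  .  .  .  .  .  .  .  .  .
  -60   .  .  .  .  .  .  .  .  6 29  2  5 14 11  3  .  .  .  .  .  .  .  .  .  .  .  .  .  .  .
  -70   .  .  .  .  .  .  .  . 22 38 16 16 16  8  .  .  . 
[... 1869 characters left out ...]
  .  .  .  . 24 38 12
  -90   .  .  .  .  .  .  . 14  .  3 11 12  .  1 40 22  .  .  .  .  .  .  .  .  .  .  . 20 22  8
 -100   .  .  .  .  .  .  5 12  .  1  3  2  1 18 40  3  .  .  .  .  .  .  .  .  .  .  . 26 25  8
 -110   .  .  .  .  .  .  3  .  .  .  1  .  . 40 26  .  .  .  .  .  .  .  .  .  .  .  1 21 25  8
 -120   .  .  .  .  .  .  .  .  .  . 15  1 13 29  8  .  .  .  .  .  .  .  .  .  .  .  2 21 21  8
 -130   .  .  .  .  .  .  .  .  .  .  1 24 27 13  .  .  .  .  .  .  .  .  .  .  .  .  2 19 19  7
 -140   .  .  .  .  .  .  .  .  .  .  .  .  3  3  .  .  .  .  .  .  .  .  .  .  .  .  . 16 18 17
 -150   .  .  .  .  .  .  .  .  .  .  .  .  .  .  .  .  .  .  .  .  .  .  .  .  .  .  .  1  .  1
```

View pics/tilted.png

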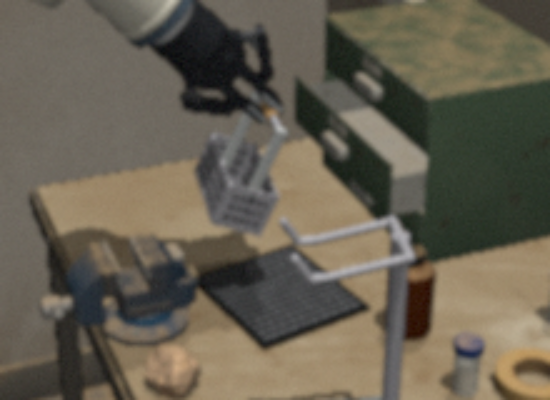

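The tool stopped short at about 42° near a wrist singularity (q5 = 0.24). The basket hangs at (235,185) in the picture, leaning about 22°. I will point the tool left-outward instead (azimuth 45°), where the wrist has room.

Run:
```python
from h import *
z=np.load('top0.npz'); im,P=z['im'],z['P']
m=(im.max(2)<135)&(P[...,0]>466)&(P[...,0]<670)&(P[...,1]>-262)&(P[...,1]<-60)&(P[...,2]<14)
k=cv2.morphologyEx(m.astype(np.uint8),cv2.MORPH_CLOSE,np.ones((5,5))); k=cv2.morphologyEx(k,cv2.MORPH_OPEN,np.ones((9,9)))
print('mat',cv2.minAreaRect(P[k>0][:,:2].astype(np.float32)),P[k>0].mean(0))
p,r=pose(); b=at(p,r,-13); t=tool(45,63); b3=np.array([568,-157,250.])
rv=(r.inv()*t).as_rotvec(); print(np.degrees(rv)); n=8; q=R.from_rotvec(rv/n)
for i in range(n):
    rn=r*q; s=(i+1)/n; bn=b+(b3-b)*(i+1)/n if 0 else (np.array([*(b[:2]+(b3-b)[:2]*s),b[2]+(b3-b)[2]*min(1,2*s)]))
    pn=at(bn,rn); print(np.round(r.inv().apply(pn-p)/1000,4)); p,r=pn,rn
print(np.degrees(rv/n))
```

```text
mat ((509.685791015625, -167.4786376953125), (272.1182556152344, 173.8954315185547), 10.585777282714844) [ 565.16648492 -155.45321903   10.2266679 ]
[-17.09680687  40.23055756 -36.32882499]
[-0.0069  0.0043 -0.0047]
[-0.0069  0.004  -0.005 ]
[-0.0068  0.0038 -0.0054]
[-0.0066  0.0035 -0.0057]
[-0.0069 -0.0016 -0.0023]
[-0.0066 -0.002  -0.0029]
[-0.0062 -0.0022 -0.0034]
[-0.0057 -0.0025 -0.0039]
[-2.13710086  5.0288197  -4.54110312]
```

Emit:
{"name": "carry_out", "arguments": {
  "motion": [
    {"x":-0.0069,"y":0.0043,"z":-0.0047,"rx":-2.14,"ry":5.03,"rz":-4.54,"jaw":-1},
    {"x":-0.0069,"y":0.004,"z":-0.005,"rx":-2.14,"ry":5.03,"rz":-4.54,"jaw":-1},
    {"x":-0.0068,"y":0.0038,"z":-0.0054,"rx":-2.14,"ry":5.03,"rz":-4.54,"jaw":-1},
    {"x":-0.0066,"y":0.0035,"z":-0.0057,"rx":-2.14,"ry":5.03,"rz":-4.54,"jaw":-1},
    {"x":-0.0069,"y":-0.0016,"z":-0.0023,"rx":-2.14,"ry":5.03,"rz":-4.54,"jaw":-1},
    {"x":-0.0066,"y":-0.002,"z":-0.0029,"rx":-2.14,"ry":5.03,"rz":-4.54,"jaw":-1},
    {"x":-0.0062,"y":-0.0022,"z":-0.0034,"rx":-2.14,"ry":5.03,"rz":-4.54,"jaw":-1},
    {"x":-0.0057,"y":-0.0025,"z":-0.0039,"rx":-2.14,"ry":5.03,"rz":-4.54,"jaw":-1}
  ]
}}

```text
time_s: 8.0
ee_pos: [558.9, -165.4, 255.2]
eef_rot: [0.325, 0.789, 0.483, 0.197]
force: [0.1, -0.8, -1.9]
grip_width: 11.6
```

Run:
```python
from h import *
print(np.round(state()['joint_positions'],2)); p,r=pose(); t=tool(45,63)
print(at(p,r,-13),r.apply([0,0,1]),t.apply([0,0,1]),r.apply([1,0,0]),t.apply([1,0,0]))
print(np.degrees((r.inv()*t).as_rotvec()),r.inv().apply(at(np.array([568,-157,250.]),t)-p))
```

```text
[-0.9   0.58  1.79  1.15  1.31 -2.35]
[ 567.01760829 -157.12589507  249.3150128 ] [ 0.62537994  0.63371074 -0.45531377] [ 0.63003676  0.63003676 -0.4539905 ] [-0.71094655  0.70324233  0.00228526] [-0.70710678  0.70710678  0.        ]
[-0.08555727 -0.33753721  0.02529203] [-0.53173931  0.94702134  0.3825051 ]
```

Reached, with the joints well inside their ranges. I check the basket's tilt before lowering.

Run:
```python
from tilt import *
look(45,150)
```

```text
bar [ 567.01760829 -157.12589507  249.3150128 ]
side 1548
   20   .  .  2  .  .  .  .  .  2  .  .  .  .  .  .  .  .  .  .  .  .  .  .  .  .  .  .  .  .  .
   10   .  .  .  2  8  2  .  1  4  3  .  .  .  .  .  .  .  .  .  .  .  .  .  .  .  .  .  .  .  .
    0   .  .  .  . 10  4  .  .  .  .  2  .  .  . 12 10  1  .  .  .  .  .  .  .  .  .  .  .  .  .
  -10   .  .  .  .  9 19 10 11  5 17 10  1  1  3 14  6  .  .  .  .  .  .  .  .  .  .  .  .  .  .
  -20   .  .  .  . 19 15  4  4  6  4  1  .  .  1 12  3  1  .  .  .  .  .  .  .  .  .  .  .  .  .
  -30   .  .  .  .  .  .  .  .  .  .  .  .  .  .  8  5  .  .  .  .  .  .  .  .  .  .  .  .  .  .
  -40   .  .  .  .  .  .  .  .  .  .  .  .  .  1 12  1  .  .  .  .  .  .  .  .  .  .  .  .  .  .
  -50   .  .  .  .  .  .  .  .  .  .  .  .  .  1 11  3  .  .  .  .  .  .  .  .  .  .  .  .  .  .
  -60   .  .  .  .  .  .  .  .  .  .  .  .  .  1 13  2  .  .  .  .  .  .  .  .  .  .  .  .  .  .
  -70   .  .  .  .  .  .  .  .  .  .  .  1  .  . 12  3  .  .  .  .  .  .  .  .  .  .  .  .  .  .
  -80   .  .  .  .  .  .  .  .  .  .  . 99 14  7 20  7  3 31  9  .  .  .
[... 1757 characters left out ...]
  .  .  .  .  .  .  .
  -90   .  .  .  .  .  .  .  .  .  .  .  2  5  3  5  2  . 24  1  .  .  .  .  .  .  .  .  1  .  .
 -100   .  .  .  .  .  .  .  .  .  .  .  2  4  5  6  1  1 17  .  .  .  .  .  .  .  .  .  5  6  6
 -110   .  .  .  .  .  .  .  .  .  .  .  .  1  4  3  2  . 20  .  .  .  .  .  .  .  .  .  5  8  6
 -120   .  .  .  .  .  .  .  .  .  .  .  .  .  3  .  .  2 13  .  .  .  .  .  .  .  .  .  7  8 11
 -130   .  .  .  .  .  .  .  .  .  .  .  1  .  .  3  6 10  9  .  .  .  .  .  .  .  .  .  5  8  7
 -140   .  .  .  .  .  .  .  .  .  .  .  .  .  .  .  5  4  7  .  .  .  .  .  .  .  .  .  4  7  9
 -150   .  .  .  .  .  .  .  .  .  .  .  .  .  .  .  .  .  .  .  .  .  .  .  .  .  .  .  4  6  5
```

Upright, with the underside 130 mm below the bar. I lower it.

Emit:
{"name": "carry_out", "arguments": {
  "motion": [
    {"x":0,"y":-0.0267,"z":0.0137,"rx":0,"ry":0,"rz":0,"jaw":-1},
    {"x":0,"y":-0.0267,"z":0.0137,"rx":0,"ry":0,"rz":0,"jaw":-1},
    {"x":0,"y":-0.0267,"z":0.0137,"rx":0,"ry":0,"rz":0,"jaw":-1},
    {"x":0,"y":-0.0134,"z":0.0068,"rx":0,"ry":0,"rz":0,"jaw":-1},
    {"x":0,"y":-0.0036,"z":0.0018,"rx":0,"ry":0,"rz":0,"jaw":-1},
    {"x":0,"y":0,"z":0,"rx":0,"ry":0,"rz":0,"jaw":-1}
  ]
}}

```text
time_s: 8.85
ee_pos: [560.5, -164.5, 147.7]
eef_rot: [0.326, 0.788, 0.483, 0.2]
force: [0.5, -0.4, -1.2]
grip_width: 11.9
```

Emit:
{"name": "carry_out", "arguments": {
  "motion": [
    {"x":0,"y":-0.0022,"z":0.0011,"rx":0,"ry":0,"rz":0,"jaw":-1},
    {"x":0,"y":-0.0013,"z":0.0007,"rx":0,"ry":0,"rz":0,"jaw":-1},
    {"x":0,"y":0,"z":0,"rx":0,"ry":0,"rz":0,"jaw":-1}
  ]
}}

```text
time_s: 9.22
ee_pos: [561.1, -165.0, 144.7]
eef_rot: [0.325, 0.787, 0.484, 0.202]
force: [-0.5, -3.7, 11.2]
grip_width: 12.1
```

Contact (11 N). I ease up 1 mm, open and withdraw along the tool axis.

Emit:
{"name": "carry_out", "arguments": {
  "motion": [
    {"x":0,"y":0.0012,"z":-0.0006,"rx":0,"ry":0,"rz":0,"jaw":-1},
    {"x":0,"y":0,"z":0,"rx":0,"ry":0,"rz":0,"jaw":-0.3},
    {"x":0,"y":0,"z":0,"rx":0,"ry":0,"rz":0,"jaw":0},
    {"x":0,"y":0,"z":0,"rx":0,"ry":0,"rz":0,"jaw":0},
    {"x":0,"y":0,"z":-0.02,"rx":0,"ry":0,"rz":0,"jaw":0},
    {"x":0,"y":0,"z":-0.04,"rx":0,"ry":0,"rz":0,"jaw":0},
    {"x":0,"y":0,"z":-0.05,"rx":0,"ry":0,"rz":0,"jaw":0}
  ],
  "force": 40
}}

```text
time_s: 10.1
ee_pos: [489.7, -234.7, 195.1]
eef_rot: [0.325, 0.788, 0.484, 0.2]
force: [0.2, -1.1, 0.5]
grip_width: 42.4
```

Run:
```python
from h import *
print(state()['time_s'],state()['ee_pos'],np.round(state()['joint_positions'],2))
im,d,P=cloud('top'); im2,_,P2=cloud('side')
for n,I,Q in(('top',im,P),('side',im2,P2)):
    h=cv2.cvtColor(I,cv2.COLOR_RGB2HSV)
    r=(abs(Q[...,0]-566)<70)&(abs(Q[...,1]+157)<70)&(Q[...,2]>110)&(Q[...,2]<160)
    k=r&(h[...,1]>80)&(h[...,0]<25); print(n,r.sum(),k.sum(), Q[k].mean(0) if k.any() else '', cv2.minAreaRect(Q[r][:,:2].astype(np.float32)) if r.any() else '', np.percentile(Q[r][:,2],[5,50,95]) if r.any() else '')
save('mat1.png',np.vstack([cv2.resize(im[120:260,260:420],(640,560)),cv2.resize(im2[150:290,240:400],(640,560))]),.53)
```

```text
10.1 [ 489.7419074  -234.67237701  195.1109277 ] [-1.09  0.7   1.8   1.05  1.36 -2.52]
top 243 60 [ 565.5341233  -160.17682214  142.69492402] ((566.8065185546875, -159.75051879882812), (15.602486610412598, 114.00272369384766), 44.11872482299805) [129.2238229  140.27683413 144.52892795]
side 201 56 [ 565.48355154 -165.82558858  139.74349965] ((567.8743286132812, -162.8082275390625), (18.639476776123047, 114.31587982177734), 45.21773147583008) [114.26374148 137.05259335 143.42373673]
```

View pics/mat1.png

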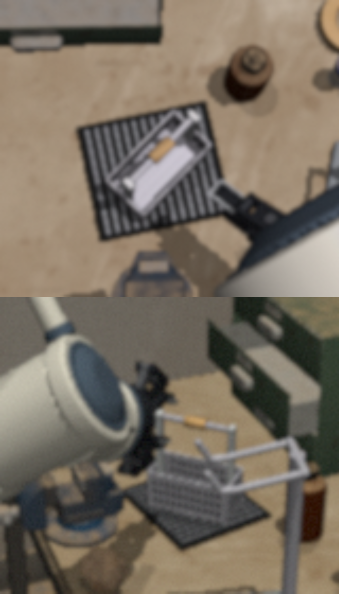

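The basket stands upright on the mat, released; in the top crop the grip is at (162,150). I come over it with the tool vertical.

Run:
```python
from h import *
p,r=pose(); t=tool(45,0); G=np.array([566.,-161.5,136])
rv=(r.inv()*t).as_rotvec(); print(np.degrees(rv)); plan(p,r,at(G+[0,0,90],t),t,8)
```

```text
[6.30154570e+01 2.99752497e-01 7.83506205e-03]
turn/row [7.88 0.04 0.  ] total mm 116
-0.0000 0.0109 0.0096
-0.0000 0.0121 0.0081
-0.0000 0.0131 0.0063
-0.0000 0.0139 0.0045
-0.0000 0.0143 0.0025
-0.0000 0.0145 0.0005
-0.0000 0.0145 -0.0015
-0.0000 0.0141 -0.0034
```

Emit:
{"name": "carry_out", "arguments": {
  "motion": [
    {"x":0,"y":0.0109,"z":0.0096,"rx":7.88,"ry":0.04,"rz":0,"jaw":0.4},
    {"x":0,"y":0.0121,"z":0.0081,"rx":7.88,"ry":0.04,"rz":0,"jaw":0.4},
    {"x":0,"y":0.0131,"z":0.0063,"rx":7.88,"ry":0.04,"rz":0,"jaw":0.4},
    {"x":0,"y":0.0139,"z":0.0045,"rx":7.88,"ry":0.04,"rz":0,"jaw":0.4},
    {"x":0,"y":0.0143,"z":0.0025,"rx":7.88,"ry":0.04,"rz":0,"jaw":0.4},
    {"x":0,"y":0.0145,"z":0.0005,"rx":7.88,"ry":0.04,"rz":0,"jaw":0.4},
    {"x":0,"y":0.0145,"z":-0.0015,"rx":7.88,"ry":0.04,"rz":0,"jaw":0.4},
    {"x":0,"y":0.0141,"z":-0.0034,"rx":7.88,"ry":0.04,"rz":0,"jaw":0.4}
  ]
}}

```text
time_s: 11.2
ee_pos: [567.4, -157.6, 238.3]
eef_rot: [0.382, 0.924, -0.001, -0.001]
force: [0.3, 0.8, -0.5]
grip_width: 59.6
```

Run:
```python
from h import *
p,r=pose(); t=tool(45,0); G=np.array([566.,-161.5,136])
print(np.round(state()['joint_positions'],2),np.degrees((r.inv()*t).as_rotvec()),r.inv().apply(at(G,t)-p))
```

```text
[-0.37  0.46  1.46 -0.    1.22 -1.16] [-0.22118986 -0.09415176  0.14325468] [-1.93351713 -3.44293835 89.33861794]
```

Emit:
{"name": "carry_out", "arguments": {
  "motion": [
    {"x":-0.001,"y":-0.0015,"z":0.035,"rx":0,"ry":0,"rz":0,"jaw":0.4},
    {"x":0,"y":0,"z":0.035,"rx":0,"ry":0,"rz":0,"jaw":0.4},
    {"x":0,"y":0,"z":0.019,"rx":0,"ry":0,"rz":0,"jaw":0.4},
    {"x":0,"y":0,"z":0,"rx":0,"ry":0,"rz":0,"jaw":0.4},
    {"x":0,"y":0,"z":0,"rx":0,"ry":0,"rz":0,"jaw":-1},
    {"x":0,"y":0,"z":0,"rx":0,"ry":0,"rz":0,"jaw":-1},
    {"x":0,"y":0,"z":0,"rx":0,"ry":0,"rz":0,"jaw":-1},
    {"x":0,"y":0,"z":0,"rx":0,"ry":0,"rz":0,"jaw":-1}
  ],
  "force": 90
}}

```text
time_s: 12.2
ee_pos: [567.3, -159.1, 149.5]
eef_rot: [0.381, 0.925, 0.001, -0.001]
force: [-2.6, -0.3, 10.2]
grip_width: 12.8
```

Emit:
{"name": "carry_out", "arguments": {
  "motion": [
    {"x":0,"y":0,"z":0,"rx":0,"ry":0,"rz":0,"jaw":-1},
    {"x":0,"y":0,"z":-0.03,"rx":0,"ry":0,"rz":0,"jaw":-1},
    {"x":0,"y":0,"z":-0.05,"rx":0,"ry":0,"rz":0,"jaw":-1},
    {"x":0,"y":0,"z":-0.05,"rx":0,"ry":0,"rz":0,"jaw":-1},
    {"x":0,"y":0,"z":-0.03,"rx":0,"ry":0,"rz":0,"jaw":-1},
    {"x":0,"y":0,"z":0,"rx":0,"ry":0,"rz":0,"jaw":-1}
  ]
}}

```text
time_s: 12.95
ee_pos: [568.1, -159.6, 311.0]
eef_rot: [0.381, 0.925, 0.001, 0.001]
force: [0.2, 0.1, -2.4]
grip_width: 13.1
```

Run:
```python
from h import *
p,r=pose(); print(p,state()['grip_width'],state()['force'])
S=np.array([486,-431.5,238.]); ux=np.array([np.cos(np.radians(-13.3)),np.sin(np.radians(-13.3)),0])
t=tool(-13.3,0); b=S-95*ux; b[2]=295
q=at(b,t); print(b,np.degrees((r.inv()*t).as_rotvec())); plan(p,r,q,t,8)
```

```text
[ 568.05154284 -159.60644478  311.0014942 ] 13.063785639788552 [ 0.19297169  0.08754775 -2.35189011]
[ 393.54800709 -409.64527497  295.        ] [ 1.82698189e-01 -3.81783190e-02  5.85266132e+01]
turn/row [ 0.02 -0.    7.32] total mm 305
-0.0065 -0.0376 0.0003
-0.0113 -0.0364 0.0003
-0.0158 -0.0347 0.0003
-0.0201 -0.0324 0.0003
-0.0241 -0.0296 0.0003
-0.0276 -0.0263 0.0003
-0.0307 -0.0225 0.0004
-0.0334 -0.0184 0.0004
```

Run:
```python
from h import *
p,r=pose(); t=tool(-13.3,0); W=[(534,-188),(500,-216),(466,-244),(432,-272),(400,-300),(397,-337),(395,-374),(393.5,-409.6)]
rv=(r.inv()*t).as_rotvec()/8; q=R.from_rotvec(rv)
for w in W:
    pn=np.array([*w,308.]); print(np.round(r.inv().apply(pn-p)/1000,4)); p,r=pn,r*q
```

```text
[ 0.0042 -0.0441  0.0029]
[-0.0012 -0.044  -0.0001]
[-0.0068 -0.0435 -0.0001]
[-0.0123 -0.0423 -0.0001]
[-0.0181 -0.0385 -0.0001]
[-0.0361 -0.0085 -0.    ]
[-0.0369 -0.0029 -0.    ]
[-0.0356  0.0022 -0.    ]
```

Emit:
{"name": "carry_out", "arguments": {
  "motion": [
    {"x":0.0042,"y":-0.0441,"z":0.0029,"rx":0,"ry":0,"rz":7.32,"jaw":-1},
    {"x":-0.0012,"y":-0.044,"z":0,"rx":0,"ry":0,"rz":7.32,"jaw":-1},
    {"x":-0.0068,"y":-0.0435,"z":0,"rx":0,"ry":0,"rz":7.32,"jaw":-1},
    {"x":-0.0123,"y":-0.0423,"z":0,"rx":0,"ry":0,"rz":7.32,"jaw":-1},
    {"x":-0.0181,"y":-0.0385,"z":0,"rx":0,"ry":0,"rz":7.32,"jaw":-1},
    {"x":-0.0361,"y":-0.0085,"z":0,"rx":0,"ry":0,"rz":7.32,"jaw":-1},
    {"x":-0.0369,"y":-0.0029,"z":0,"rx":0,"ry":0,"rz":7.32,"jaw":-1},
    {"x":-0.0356,"y":0.0022,"z":0,"rx":0,"ry":0,"rz":7.32,"jaw":-1}
  ]
}}

```text
time_s: 13.95
ee_pos: [391.9, -409.9, 303.7]
eef_rot: [0.786, 0.618, 0.0, -0.003]
force: [0.4, 0.5, -1.5]
grip_width: 13.1
```

Emit:
{"name": "carry_out", "arguments": {
  "motion": [
    {"x":0,"y":0,"z":0,"rx":0,"ry":0,"rz":0,"jaw":-1}
  ]
}}

```text
time_s: 14.08
ee_pos: [391.9, -410.8, 303.4]
eef_rot: [0.785, 0.619, 0.0, -0.003]
force: [-0.0, 0.8, -2.4]
grip_width: 12.8
```

Run:
```python
from h import *
p,r=pose(); t=tool(-13.3,0); print(p,np.degrees((r.inv()*t).as_rotvec()),state()['time_s'])
im,d,P=cloud('top'); im2,_,P2=cloud('side')
f=np.array([np.cos(np.radians(-13.3)),np.sin(np.radians(-13.3)),0]); l=np.array([-f[1],f[0],0])
S=np.array([486,-431.5,238.])
for n,I,Q in(('top',im,P),('side',im2,P2)):
    C=np.stack([(Q-S)@f,(Q-S)@l,Q[...,2]-238],-1); h=cv2.cvtColor(I,cv2.COLOR_RGB2HSV)
    reg=(abs(C[...,0])<26)&(abs(C[...,1])<50)&(abs(C[...,2])<30)
    c=C[reg]; 
    for s in(c[:,1]<0,c[:,1]>0): 
        e=c[s]; lo=e[(e[:,0]>-6)]; print(n,'prong n',len(e),'tip x',e[:,0].min() if len(e) else '','y mean',e[:,1].mean(),'trough top z',np.median(lo[:,2]))
    B=(abs(C[...,0]+95)<40)&(abs(C[...,1])<70)&(C[...,2]>30)&(C[...,2]<75)
    g=B&(h[...,1]>80)&(h[...,0]<25); print(n,'grip',g.sum(),C[g].mean(0) if g.any() else '')
    st=B&(abs(C[...,1])>25); print(n,'bar ends', np.polyfit(C[st][:,1],C[st][:,0],1),np.polyfit(C[st][:,1],C[st][:,2],1),C[st][:,1].min(),C[st][:,1].max(),st.sum())
save('front.png',np.vstack([cv2.resize(im[150:270,370:530],(640,480)),cv2.resize(im2[130:290,240:420],(640,568))]),.56)
```

```text
[ 391.91844134 -410.76766808  303.40011931] [-0.2141354  -0.19796082 -0.23244114] 14.075
top prong n 70 tip x -16.96700617945535 y mean -29.67365909393432 trough top z -4.059921488262603
top prong n 87 tip x -24.432329498119344 y mean 34.02324143437911 trough top z -4.055349969216195
top grip 0 
top bar ends [-2.93120796e-02 -9.51485339e+01] [-0.32121046 67.39380273] 26.2000681716142 56.33512777983513 99
side prong n 101 tip x -24.656826859095762 y mean -34.880810075768586 trough top z -4.817137768083057
side prong n 88 tip x -23.857448672429186 y mean 29.073354735925736 trough top z -4.651001159217458
side grip 53 [-99.05462379  -6.80084377  59.70947504]
side bar ends [ 2.63335531e-02 -9.46643045e+01] [ 0.08804275 52.2788159 ] -63.21734308813972 52.38572067667529 139
```

View pics/front.png

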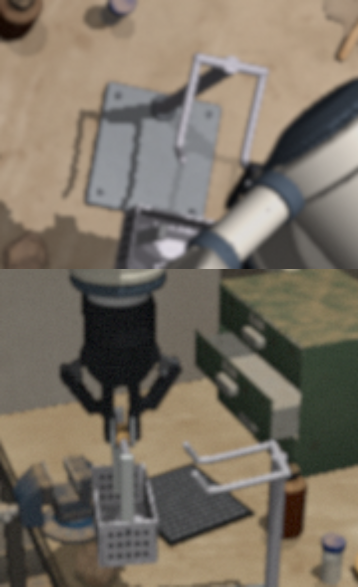

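The basket is level in front of the stand, with its side-view grip at (122,432). Lateral error is about 2 mm. I lower 14 mm and advance over the tips.

Emit:
{"name": "carry_out", "arguments": {
  "motion": [
    {"x":0.002,"y":0,"z":0.014,"rx":0,"ry":0,"rz":0,"jaw":-1},
    {"x":0,"y":0.02,"z":0,"rx":0,"ry":0,"rz":0,"jaw":-1},
    {"x":0,"y":0.025,"z":0,"rx":0,"ry":0,"rz":0,"jaw":-1},
    {"x":0,"y":0.025,"z":0,"rx":0,"ry":0,"rz":0,"jaw":-1},
    {"x":0,"y":0.025,"z":0,"rx":0,"ry":0,"rz":0,"jaw":-1},
    {"x":0,"y":0,"z":0,"rx":0,"ry":0,"rz":0,"jaw":-1},
    {"x":0,"y":0,"z":0,"rx":0,"ry":0,"rz":0,"jaw":-1}
  ]
}}

```text
time_s: 15.05
ee_pos: [485.0, -428.1, 289.9]
eef_rot: [0.784, 0.621, 0.0, -0.003]
force: [-0.6, 0.1, -1.9]
grip_width: 13.0
```

```bash
cat > seat.py <<'E'
from h import *
p,r=pose(); t=tool(-13.3,0); S=np.array([486,-431.5,238.]); print('to seat, tool axes',r.inv().apply(at(S,r)-p),np.degrees((r.inv()*t).as_rotvec()),state()['time_s'])
im,d,P=cloud('top'); im2,_,P2=cloud('side')
f=np.array([np.cos(np.radians(-13.3)),np.sin(np.radians(-13.3)),0]); l=np.array([-f[1],f[0],0])
for n,I,Q in(('top',im,P),('side',im2,P2)):
    C=np.stack([(Q-S)@f,(Q-S)@l,Q[...,2]-238],-1); h=cv2.cvtColor(I,cv2.COLOR_RGB2HSV)
    near=(abs(C[...,0])<60)&(abs(C[...,1])<75)&(C[...,2]>-45)&(C[...,2]<55)
    g=near&(h[...,1]>80)&(h[...,0]<25); print(n,'grip',g.sum(),C[g].mean(0) if g.any() else '')
    s=near&(abs(C[...,1])>42)
    for k in(s&(C[...,1]<0),s&(C[...,1]>0)): print(n,'strap',k.sum(),np.round(np.median(C[k],0),1) if k.any() else '', C[k][:,2].max() if k.any() else '')
    k=near&(abs(C[...,1])>26)&(abs(C[...,1])<40)&(C[...,0]<-10); print(n,'prongtips',np.round([C[k&(C[...,1]<0)].mean(0),C[k&(C[...,1]>0)].mean(0)],1))
E
python3 seat.py
python3 - <<'E'
import sys; sys.path.insert(0,'.')
import os; os.chdir('.')
from h import *
im,_,_=cloud('top'); im2,_,_=cloud('side')
save('over.png',np.vstack([cv2.resize(im[150:270,400:520],(600,600)),cv2.resize(im2[150:290,280:420],(600,600))]),.5)
E
```

```text
to seat, tool axes [-3.31923471  1.90889619 38.8480851 ] [-0.21107487 -0.2001142   0.02739672] 15.05
top grip 0 
top strap 0  
top strap 175 [ -2.3  60.1 -27.5] 47.973633855148705
top prongtips [[nan nan nan]
 [nan nan nan]]
side grip 52 [-2.7918409  -2.69047758 44.68227646]
side strap 380 [ -2.4 -55.7 -21.1] 46.49037961098804
side strap 118 [ -4.2  53.2 -34.1] 47.241016169492525
side prongtips [[-20.1 -34.9   1.3]
 [-20.3  30.1  -0. ]]seat.py:11: RuntimeWarning: Mean of empty slice.
  k=near&(abs(C[...,1])>26)&(abs(C[...,1])<40)&(C[...,0]<-10); print(n,'prongtips',np.round([C[k&(C[...,1]<0)].mean(0),C[k&(C[...,1]>0)].mean(0)],1))
  ret = um.true_divide(
```

View pics/over.png

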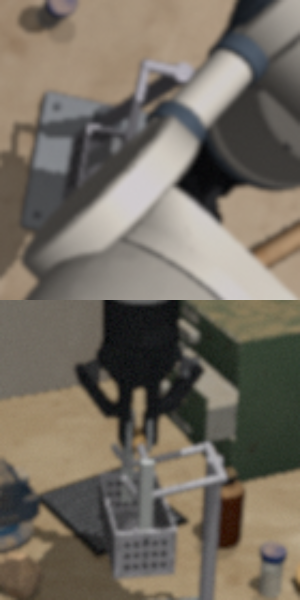

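The bar lies over the trough and is centred between the prongs to about 1 mm. I lower it.

Emit:
{"name": "carry_out", "arguments": {
  "motion": [
    {"x":0,"y":0.002,"z":0.012,"rx":0,"ry":0,"rz":0,"jaw":-1},
    {"x":0,"y":0,"z":0.012,"rx":0,"ry":0,"rz":0,"jaw":-1},
    {"x":0,"y":0,"z":0.009,"rx":0,"ry":0,"rz":0,"jaw":-1},
    {"x":0,"y":0,"z":0.003,"rx":0,"ry":0,"rz":0,"jaw":-1},
    {"x":0,"y":0,"z":0,"rx":0,"ry":0,"rz":0,"jaw":-1}
  ]
}}

```text
time_s: 15.88
ee_pos: [487.3, -429.4, 254.5]
eef_rot: [0.784, 0.62, 0.0, -0.002]
force: [0.7, 0.5, -1.8]
grip_width: 12.9
```

Emit:
{"name": "carry_out", "arguments": {
  "motion": [
    {"x":0,"y":0,"z":0.002,"rx":0,"ry":0,"rz":0,"jaw":-1},
    {"x":0,"y":0,"z":0.0015,"rx":0,"ry":0,"rz":0,"jaw":-1},
    {"x":0,"y":0,"z":0,"rx":0,"ry":0,"rz":0,"jaw":-1}
  ]
}}

```text
time_s: 16.25
ee_pos: [487.4, -429.4, 251.2]
eef_rot: [0.784, 0.62, 0.0, -0.002]
force: [-0.1, 0.1, -1.1]
grip_width: 13.2
```

Emit:
{"name": "carry_out", "arguments": {
  "motion": [
    {"x":0,"y":0,"z":0.0015,"rx":0,"ry":0,"rz":0,"jaw":-1},
    {"x":0,"y":0,"z":0,"rx":0,"ry":0,"rz":0,"jaw":-1}
  ]
}}

```text
time_s: 16.5
ee_pos: [487.5, -429.5, 250.7]
eef_rot: [0.784, 0.62, 0.0, -0.001]
force: [-2.3, 2.7, 9.4]
grip_width: 13.1
```

Contact at 9 N, so the bar is in the trough. I open moderately and rise straight up.

Emit:
{"name": "carry_out", "arguments": {
  "motion": [
    {"x":0,"y":0,"z":-0.001,"rx":0,"ry":0,"rz":0,"jaw":-1},
    {"x":0,"y":0,"z":0,"rx":0,"ry":0,"rz":0,"jaw":-0.3},
    {"x":0,"y":0,"z":0,"rx":0,"ry":0,"rz":0,"jaw":0},
    {"x":0,"y":0,"z":0,"rx":0,"ry":0,"rz":0,"jaw":0},
    {"x":0,"y":0,"z":-0.02,"rx":0,"ry":0,"rz":0,"jaw":0},
    {"x":0,"y":0,"z":-0.04,"rx":0,"ry":0,"rz":0,"jaw":0},
    {"x":0,"y":0,"z":-0.04,"rx":0,"ry":0,"rz":0,"jaw":0},
    {"x":0,"y":0,"z":-0.03,"rx":0,"ry":0,"rz":0,"jaw":0}
  ]
}}

```text
time_s: 17.5
ee_pos: [487.7, -429.9, 382.5]
eef_rot: [0.784, 0.62, 0.0, -0.001]
force: [-1.0, 0.3, -0.7]
grip_width: 42.4
```

Emit:
{"name": "carry_out", "arguments": {
  "motion": [
    {"x":0,"y":-0.05,"z":0,"rx":0,"ry":0,"rz":0,"jaw":0},
    {"x":0,"y":-0.05,"z":0,"rx":0,"ry":0,"rz":0,"jaw":0},
    {"x":0,"y":0,"z":0,"rx":0,"ry":0,"rz":0,"jaw":0},
    {"x":0,"y":0,"z":0,"rx":0,"ry":0,"rz":0,"jaw":0},
    {"x":0,"y":0,"z":0,"rx":0,"ry":0,"rz":0,"jaw":0},
    {"x":0,"y":0,"z":0,"rx":0,"ry":0,"rz":0,"jaw":0},
    {"x":0,"y":0,"z":0,"rx":0,"ry":0,"rz":0,"jaw":0},
    {"x":0,"y":0,"z":0,"rx":0,"ry":0,"rz":0,"jaw":0}
  ]
}}

```text
time_s: 18.5
ee_pos: [390.4, -406.7, 380.8]
eef_rot: [0.784, 0.62, 0.0, -0.002]
force: [-0.4, -0.0, 0.1]
grip_width: 42.8
```

```bash
python3 seat.py 2>/dev/null
python3 - <<'E'
from h import *
im,_,P=cloud('top'); im2,_,P2=cloud('side'); im3,_,P3=cloud('side')
m=(P3[...,2]>100)&(P3[...,2]<180)&(abs(P3[...,0]-486)<60)&(abs(P3[...,1]+431)<80); print('tray',P3[m].mean(0), P2[(P2[...,2]>100)&(P2[...,2]<180)&(abs(P2[...,0]-486)<60)&(abs(P2[...,1]+431)<80)].mean(0))
save('hung.png',np.vstack([cv2.resize(im[110:290,360:540],(600,600)),cv2.resize(im2[150:290,280:420],(600,600))]),.5)
E
```

```text
to seat, tool axes [ -2.50652893  99.0556129  129.54240169] [-0.14554447 -0.16700325 -0.02296127] 18.5
top grip 94 [0.53253708 2.40334922 5.92360453]
top strap 53 [ -1.6 -47.2  -4.7] 8.546271880931158
top strap 84 [-0.9 57.6  0. ] 8.212525886941762
top prongtips [[-17.6 -28.9  11.1]
 [-18.1  34.6  12.4]]
side grip 54 [-0.00943009 -3.35677459  5.13085821]
side strap 154 [  0.5 -55.3 -17.1] 8.048617628418015
side strap 60 [-0.7 51.3 -3.7] 7.9694838323190424
side prongtips [[-17.2 -34.8   9. ]
 [-17.   29.3   9.4]]
tray [ 482.63443281 -442.09197867  139.1289981 ] [ 482.68625543 -442.02628001  139.0689587 ]
```

View pics/hung.png

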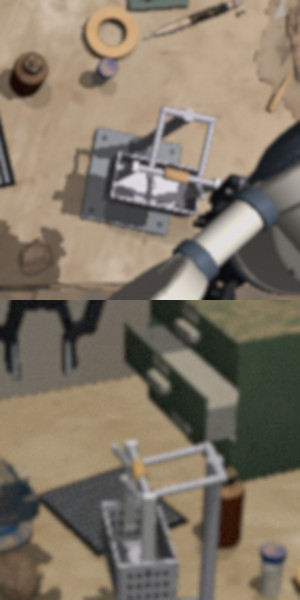

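The basket hangs on both prongs with the bar level. In the top crop the grip is at (177,173), and the arm is clear. I hand in.

```bash
python3 -c "
from bench import *
print(finish_job())"
```

```text
the job is handed in; nothing more can be done
None
```

The basket was stood upright on the drain mat, drained, and is now hanging by its bar on both prongs of the stand. I handed the job in at about 19 s of the 54 s; no verdict was reported.

**What I did**
- **Pick-up:** I gripped the wooden grip with the tool tilted 25° and turned the basket upright in the air. The first tilt direction stopped short at a wrist singularity, so I finished the turn with the tool pointing left-outward.
- **Mat:** I set the basket on the mat at about (566, −161) mm, let go, and left it untouched for over 2 s.
- **Hanging:** I took it again from above, carried it round the prong tips and lowered it into the trough until I felt 9 N of contact. Then I released and backed about 165 mm clear.

**Last checks**
- **Position:** the grip lies within about 1 mm of the seat front to back and about 1 mm off the middle between the prongs. The top and side cameras differ by about 5 mm sideways in both grip and prongs, so I trusted the offset between the two rather than either absolute reading.
- **Level and at rest:** both ends of the bar are equally high to about 0.5 mm. The tray moved less than 0.1 mm between two pictures.
- **Bystanders:** the bottle, the vial and the stone look standing and in place in the last pictures; I did not measure them again.

**What disagreed:** the gripper read about 12–13 mm on the 16 mm grip. It held without slipping, so I took that as an offset in the reading.

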